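# Hold down a portion scale's guarded calibration key with a blunt stick

## Task

Put the portion scale into calibration. First clear its platter: stand the tin upright on the counter. Then draw the blunt wooden stick out of the skewer block (the two ring-topped steel skewers stay in), put its lower end into the square guard collar on the scale and push the sunken key fully home, without leaning hard on it or touching the platter. Leave everything else where it is, and finish while holding: stick upright in the gripper, key still held fully down.

Things in the scene. Friction and masses are not known exactly. Their poses are not given: they have to be found in the camera images.
- scale: portion scale, white housing 230 (x) x 200 (y) x 44 mm high, fixed; origin: centre of its underside, on the counter; x points from its control side to its back, y to its left. Turned up to 20 degrees, in the left or right half of the counter. In front of the platter: a tilted display pod (y -95 to +27 mm, up to z 64) and, at the left front corner (x -89, y +66 mm), the key's grey guard collar.
- platter: the scale's square bare-metal platter, 160 (x) x 200 (y) mm, its top 66 mm above the counter; origin: centre of its underside, 35 mm behind the scale's centre; its front edge lies 44 mm behind the axis of the collar. A tin stands on it at the start; the robot and the stick must not touch it.
- collar_mouth (a point): centre of the mouth of the guard collar, 60 mm above the counter (17 mm above the scale's deck); the collar is 32 x 32 mm with a square vertical hole of 15 x 15 mm, widened to 21 mm by a chamfer at the mouth. The black key lies sunk in this hole; fingers are too wide for it.
- key_face (a point): centre of the key's flat top face, 13 mm square, 9 mm below the collar's mouth when released (51 mm above the counter); it moves down with the key.
- key (a joint): travel of the key in m: 0 released, 0.006 fully home against its stop (face 45 mm above the counter). Its spring returns it: it takes about 2 N to start it and about 6 N at the stop. It does not latch.
- block: wooden skewer block, 58 (x) x 156 (y) x 72 mm high with a steel band round its foot, fixed to the counter; origin: centre of its underside, on the counter. Three vertical round bores of 11 mm, 60 mm deep, stand in a row along its y at -50, 0 and +50 mm. Stands in the half of the counter where the scale is not, turned up to about 25 degrees.
- stick: plain round wooden stick, 9 mm thick, 160 mm long, about 20 g, blunt at both ends, standing loosely (leaning up to 3 degrees) in any one of the three bores; 100 mm of it stands out of the block, its top is 172 mm above the counter, the tallest of the three. Origin: centre of its lower end; z runs along it to its upper end.
- stick_end (a point): centre of the stick's lower end (the stick's origin), 12 mm above the counter while it stands in the block
- skewer_1: steel skewer, 6 mm thick, with a 26 mm ring at its top, 131 mm long, standing in another bore, its top 143 mm above the counter; origin: its lower point, z along it upward. Stays in the block.
- skewer_2: second steel skewer, same as skewer_1, in the remaining bore. Stays in the block.
- tin: closed food tin, 57 mm across, 72 mm high, 180 g, standing upright on the platter at the start (its top then 138 mm above the counter); origin: centre of its underside. There is free counter for it between the scale and the block, in front (about 0.44 m ahead of the robot), among other places.
- mustard: bystander: yellow squeeze bottle, 70 x 86 x 192 mm, at the back; origin: centre of its underside
- tomato: bystander: tomato, 74 mm wide, 69 mm high, behind the skewer block; origin: centre of its underside
- onion: bystander: red onion, 67 mm wide, 71 mm high, at one end of the skewer block; origin: centre of its underside
- cheese: bystander: pale block of cheese, 74 x 87 x 43 mm, at the left; origin: centre of its underside
- spice: bystander: glass jar with a red lid, 45 mm wide, 106 mm high, between the scale and the block; origin: centre of its underside
- mill: bystander: clear shaker with a grey top, 44 mm wide, 90 mm high, behind the jar with the red lid; origin: centre of its underside
Not all that is in view belongs to the job. Leave any green or purple look-alike of the tin alone.

How it is judged (in metres and radians):
On the way, in this order (a step that is already met when the one before it is completed fails the run):
1. the tin stands upright on the counter and is let go (height (world z) of tin below 0.004 m and angle between tin's own z axis and vertical below 0.1 rad and linear speed of tin below 0.02 m/s and contact force between the fingers and tin below 0.1 N and contact force between platter and anything else below 0.5 N), for 0.2 s.
2. the stick, gripped, is drawn clear of the block (z of stick_end in the frame of block above 0.076 m and contact force between the fingers and stick above 2 N), for 0.1 s.
3. the stick's lower end is in the collar and has pushed the key home (horizontal distance between stick_end and collar_mouth below 0.008 m and contact force between stick and key above 2 N and value of joint key above 0.005 m), for 0.5 s.
At the end, for the whole second after the job is handed in: Through the last second the stick, gripped, within 0.2 rad of upright, at rest and clear of the block, stands in the collar (within 8 mm of its axis) and pushes the key with 2 to 25 N, at least 5 of its 6 mm down; both skewers are in the block, the tin upright on the counter, the platter bare (all of step 1 and all of step 3 and contact force between stick and key below 25 N and angle between stick's own z axis and vertical below 0.2 rad and contact force between the fingers and stick above 2 N and contact force between stick and block below 0.1 N and linear speed of stick below 0.02 m/s and z of each of skewer_1, skewer_2 in the frame of block below 0.03 m); the arm keeps its last pose, push and grip.
It fails at once if the key is pushed with more than 30 N (contact force between key and anything else above 30 N).
It fails at once if the robot or the stick touches the platter (contact force between platter and the fingers above 1.5 N or contact force between platter and the arm above 1.5 N or contact force between platter and stick above 1.5 N).
It fails at once if a steel skewer is lifted by more than 25 mm (z of any of skewer_1, skewer_2 in the frame of block above 0.037 m).
It fails at once if a bystander is moved by more than 25 mm (distance of any of mustard, tomato, onion, cheese, spice, mill from where it was at the start of the episode above 0.025 m).
It also fails if it takes over 53 s, if anything falls off the work surface, if the arm or the gripper's body presses on something with over 40 N, if the wrist force passes 120 N, or if a joint passes its speed limit or range.

## Robot

A 6-joint arm with a two-finger parallel gripper is mounted at the origin on a cart in front of the work surface, level with it; the furniture and walls round the work are solid. World frame = base frame: x ahead of the robot, y to its left, z up, the work surface at z = 0. Lengths are in m, angles in degrees, forces in N, time in s.
With the tool pointing down it reaches from about 0.3 to 0.75 m from the base axis. Payload 8.5 kg.
Tool frame: the origin (TCP) lies at the very end of the fingers, on their centre line; the grasp point (between the pads) lies 19 mm behind it (env.hold_point_z is the distance from the TCP to the grasp point, in m); z points along the fingers, y is the line along which they close (so a half turn about z gives the same grasp; the last joint's range is limited). The gripper opens to 85 mm and grips with 20 to 120 N. Pads are 22 mm wide; open, the fingers measure 114 mm over their backs; the gripper's body (76 mm by 85 mm) begins 54 mm behind the grasp point. The pads swing forward as they close: fully open they stand 13 mm farther back than shut.
Start: joints at [-78.226, 21.807, 74.336, -0, 83.858, -12.336], TCP at [0.225, -0.502, 0.198] pointing down, gripper open.
Joint ranges: [-178.18, 178.18], [-50.72, 133.34], [12.68, 142.11], [-81.47, 261.47], [9.98, 163.14], [-165.26, 165.26]. Speed limits (degrees/s): [136.94, 136.94, 180, 180, 180, 180].

## Interface

Orientations are given as a 3x3 rotation matrix whose columns are the frame's x, y, z axes.
In Python, from rig import env, optics gives the robot as it stands.
- The arm moves only by the shell command python3 -m jog 'ROWS' [OPENING] [FORCE]. ROWS is JSON, a list of rows, each an object with "linear": the shift along the tool's x, y, z in units of 40 mm (1.0 is 40 mm), a list of three; "roll": the turn about the tool's z in units of 5 degrees (1.0 is 5 degrees). A call has 1 to 12 rows; each row shifts and turns the commanded pose from where the row before left it, along the tool's axes as they then stand; what a row does not reach is not made up. A row lasts 1/12 s, in which the tool goes at most 41.7 mm and 7.16 degrees, less where a joint would pass 70% of its speed; a pose out of reach is approached as far as the arm can. A call is refused whole if a number of a shift passes 1 or a number of a turn 1, either way. A call with a gripper value outside its range is refused whole. OPENING is the opening, from -1 (shut) to 1 (fully open), set as the call begins (- or left out, the last holds). The fingers move at their own pace and stop on an object; FORCE is the grip in N (left out, the last holds). Time passes only in rows, so rows that do not move let the fingers close. It gives the time, the measured TCP pose, the force, the opening and the grip force at its end, in the units of the state.
- env.observe(): the state, without advancing time (a new reading comes with each control period).
- optics.get_image(name): name is "scene" or "top"; returns the picture (384x512x3 uint8, red, green, blue); there is no depth.
- optics.calibration(name): a dict with "fov_y" (degrees; the focal length in pixels is half the picture's height over the tangent of half this angle, whatever the lens; pixels are square), "cx", "cy" (the principal point, pixels), "T" (4x4, takes a point from camera to world coordinates). Camera axes: x right, y down, z forward; pixel columns grow to the right and rows downward; lengths in m; the calibration is good to about 2 mm. A picture is of the moment at which its call begins. calibration takes no time and is no camera call.
- env.close_job(): hands the job in; it is judged then, once.
The state is a dict: "time_s": time; "q": joint angles; "qvel": joint speeds; "joint_efforts": joint torques, N m; "position": TCP position; "tool_rot": TCP orientation; "ft_force": force on the tool from outside, world axes, zero at the start; "wrist_torque": the same for the moment, N m; "grip_width": finger opening in m; "gripper_force": force on a finger pad.
Only numpy, scipy, OpenCV 4.12 (cv2) and the standard library are available. Lean on these libraries where they do the work, as an engineer would, in place of code of your own. Each camera call takes 0.05 s, during which the arm holds its last target. There are 200 camera calls.

## Working session

There is one attempt and no reset: what is moved stays moved. The work goes in short steps, Python scripts to look and compute and a shell command to move; the robot and the scene stay as the last step left them, time stands still between calls to the robot, and variables do not carry over. Pictures are saved under pics/ and viewed, at most 10 in all, crops included, and the job is handed in when it is done.

```bash
ls; mkdir -p pics; python3 - <<'E'
from rig import env, optics
import cv2, numpy as np
np.set_printoptions(precision=4,suppress=True)
for n in("scene","top"):
    im=optics.get_image(n); cv2.imwrite(f"pics/{n}0.png",im[:,:,::-1]); c=optics.calibration(n); print(n,c)
s=env.observe(); print(s); print(env.hold_point_z)
a=cv2.imread("pics/scene0.png");b=cv2.imread("pics/top0.png")
E
```

```text
pics
scene {'fov_y': 56.342514063486284, 'cx': 257.2709889877825, 'cy': 191.10465617784678, 'T': array([[-0.7788, -0.3364,  0.5294, -0.0615],
       [-0.6271,  0.4341, -0.6467,  0.8222],
       [-0.0122, -0.8357, -0.549 ,  0.7348],
       [ 0.    ,  0.    ,  0.    ,  1.    ]])}
top {'fov_y': 42.239670433827406, 'cx': 249.44920325929445, 'cy': 189.24810651133217, 'T': array([[-0.0986, -0.8699,  0.4832, -0.266 ],
       [-0.9951,  0.0859, -0.0485,  0.1398],
       [ 0.0007, -0.4856, -0.8742,  1.6963],
       [ 0.    ,  0.    ,  0.    ,  1.    ]])}
{'time_s': 0.1, 'q': array([-78.2262,  21.8391,  74.3779,  -0.001 ,  83.8585, -12.337 ]), 'qvel': array([-0.0615, -0.0872, -0.1591, -0.0023, -0.031 ,  0.053 ]), 'joint_efforts': array([  0.0033, -44.9223, -23.1658,  -0.0002,   0.0037,   0.    ]), 'position': array([ 0.2246, -0.5017,  0.1973]), 'tool_rot': array([[ 0.9128,  0.4085, -0.0003],
       [ 0.4085, -0.9128,  0.0013],
       [ 0.0003, -0.0013, -1.    ]]), 'ft_force': array([-0.1634,  0.3627,  0.2481]), 'wrist_torque': array([-0.0387,  0.0032, -0.04  ]), 'gripper_force': 0.0, 'grip_width': 0.08561162736842787}
0.0187
```

View pics/scene0.png

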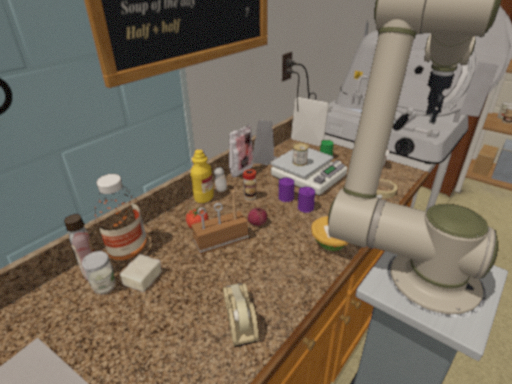

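View pics/top0.png

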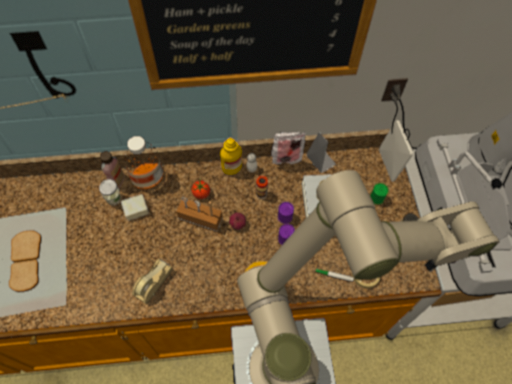

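The scene view shows the tin on the platter at (300,153). The look-alikes are purple at (286,189) and (306,199) and green at (326,147). The block is at (220,232) in scene and (200,213) in top. In the top view the arm hides the scale, so I'll work out rough positions and then move the arm aside.

```bash
cat > h.py <<'E'
from rig import env, optics
import cv2, numpy as np
np.set_printoptions(precision=4,suppress=True)
def ray(n,px):
    c=optics.calibration(n); f=192/np.tan(np.radians(c['fov_y']/2)); T=c['T']
    d=T[:3,:3]@np.array([(px[0]-c['cx'])/f,(px[1]-c['cy'])/f,1.]); return T[:3,3],d/np.linalg.norm(d)
def onz(n,px,z):
    o,d=ray(n,px); return o+d*(z-o[2])/d[2]
def tri(p_scene,p_top):
    o1,d1=ray('scene',p_scene);o2,d2=ray('top',p_top)
    s=np.linalg.lstsq(np.c_[d1,-d2],o2-o1,rcond=None)[0]
    a=o1+d1*s[0];b=o2+d2*s[1]; return (a+b)/2,np.linalg.norm(a-b)
def proj(n,P):
    c=optics.calibration(n); f=192/np.tan(np.radians(c['fov_y']/2)); T=c['T']
    p=T[:3,:3].T@(np.array(P)-T[:3,3]); return np.array([c['cx']+f*p[0]/p[2],c['cy']+f*p[1]/p[2]])
def go(target):
    "shift to target TCP in tool axes, units of 40 mm"
    s=env.observe(); return s['tool_rot'].T@(np.array(target)-s['position'])/0.04
E
python3 - <<'E'
from h import *
for n,p,z in [('scene',(300,147),.138),('scene',(310,172),.044),('scene',(220,225),.072),('top',(200,209),.072),('scene',(286,182),.07),('top',(286,208),.07),('scene',(306,192),.07),('top',(287,229),.07)]: print(n,p,onz(n,p,z))
for P in [(0.3,0.1,.3),(.3,.3,.3)]: print(go(P))
im=cv2.imread('pics/scene0.png')
E
```

```text
scene (300, 147) [ 0.5756 -0.2108  0.138 ]
scene (310, 172) [ 0.529  -0.2177  0.044 ]
scene (220, 225) [0.5503 0.2506 0.072 ]
top (200, 209) [0.5674 0.2378 0.072 ]
scene (286, 182) [ 0.5363 -0.068   0.07  ]
top (286, 208) [ 0.5415 -0.0761  0.07  ]
scene (306, 192) [ 0.4468 -0.0568  0.07  ]
top (287, 229) [ 0.4575 -0.0683  0.07  ]
[  7.8665 -12.964   -2.5494]
[  9.909  -17.5278  -2.543 ]
```

```bash
python3 -m jog '[{"linear":[0.4,-0.5,-0.6]},{"linear":[0.6,-0.7,-0.3]},{"linear":[0.6,-0.7,-0.3]},{"linear":[0.6,-0.7,-0.3]},{"linear":[0.6,-0.7,-0.3]},{"linear":[0.6,-0.7,-0.3]},{"linear":[0.6,-0.7,-0.3]},{"linear":[0.6,-0.7,-0.3]},{"linear":[0.6,-0.7,-0.3]},{"linear":[0.6,-0.7,-0.3]},{"linear":[0.6,-0.7,-0.3]},{"linear":[0.6,-0.7,-0.3]}]' 1 40 
python3 - <<'E'
from h import *
out=[]
for n in("scene","top"):
    im=optics.get_image(n)[:,:,::-1]; cv2.imwrite(f"pics/{n}1.png",im)
    out.append(im)
a=out[0][130:260,170:350]; b=out[1][150:260,160:400]
A=cv2.resize(a,None,fx=4.4,fy=4.4,interpolation=cv2.INTER_CUBIC); B=cv2.resize(b,None,fx=3.3,fy=3.3,interpolation=cv2.INTER_CUBIC)
cv2.imwrite('pics/a1.png',A);cv2.imwrite('pics/b1.png',B);print(env.observe()['position'],A.shape,B.shape)
E
```

```text
[ 0.2246 -0.5018  0.1975] (572, 792, 3) (363, 792, 3)invalid input
```

View pics/a1.png

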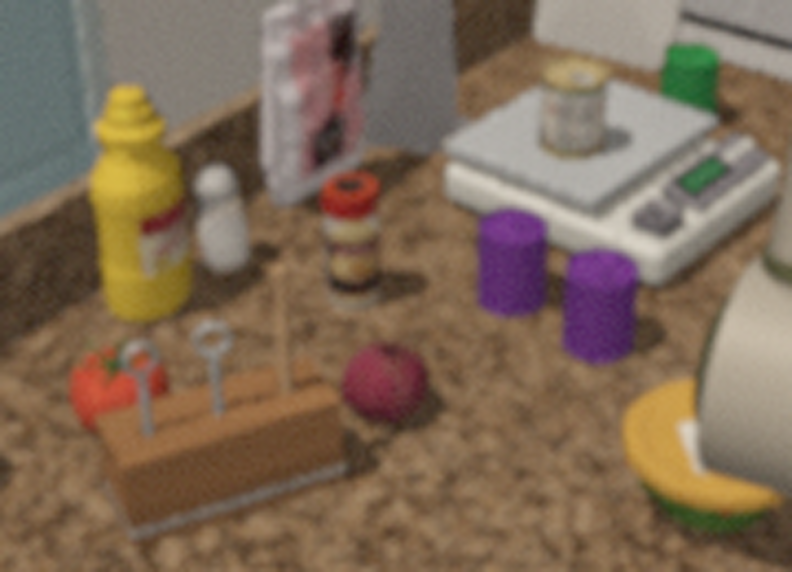

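View pics/b1.png

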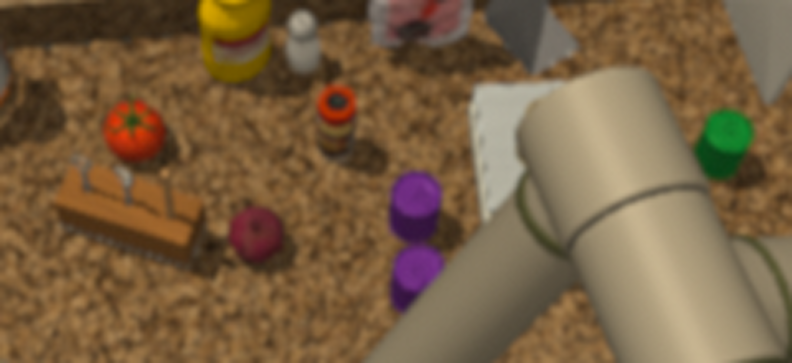

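The close crop shows the unlabelled metal tin on the platter at crop (575,105), which is scene (301,154). The stick is the rightmost rod, next to the onion, with its top at scene (233.6,191.5). The grey collar is at scene (319,179). In the top view the stick is at about (211,201), and the arm still hides the scale. The move was refused, probably because "roll" has to be in every row.

```bash
python3 -m jog '[{"linear":[0.4,-0.5,-0.6],"roll":0},{"linear":[0.6,-0.7,-0.3],"roll":0},{"linear":[0.6,-0.7,-0.3],"roll":0},{"linear":[0.6,-0.7,-0.3],"roll":0},{"linear":[0.6,-0.7,-0.3],"roll":0},{"linear":[0.6,-0.7,-0.3],"roll":0},{"linear":[0.6,-0.7,-0.3],"roll":0},{"linear":[0.6,-0.7,-0.3],"roll":0},{"linear":[0.6,-0.7,-0.3],"roll":0},{"linear":[0.6,-0.7,-0.3],"roll":0},{"linear":[0.6,-0.7,-0.3],"roll":0},{"linear":[0.6,-0.7,-0.3],"roll":0}]' 1 40
```

```text
time_s: 1.2
position: [0.3461, -0.0864, 0.3545]
tool_rot: [[0.913, 0.408, 0.0], [0.408, -0.913, -0.0], [0.0, 0.0, -1.0]]
ft_force: [0.9, 0.1, 0.4]
grip_width: 0.0854
gripper_force: 0.0
```

```bash
python3 -m jog '[{"linear":[0.4,-0.9,0],"roll":0},{"linear":[0.4,-0.9,0],"roll":0},{"linear":[0.0,0,0],"roll":0}]'
python3 - <<'E'
from h import *
out=[]
for n in("scene","top"):
    im=np.mean([optics.get_image(n)[:,:,::-1].astype(float) for _ in range(4)],0).astype(np.uint8); cv2.imwrite(f"pics/{n}2.png",im)
    out.append(im)
a=out[0][135:200,265:355]; b=out[1][165:255,270:400]
A=cv2.resize(a,None,fx=8,fy=8,interpolation=cv2.INTER_CUBIC); B=cv2.resize(b,None,fx=6,fy=6,interpolation=cv2.INTER_CUBIC)
A=A[:300];A=cv2.resize(a,None,fx=6.6,fy=6.6,interpolation=cv2.INTER_CUBIC)
cv2.imwrite('pics/a2.png',A);cv2.imwrite('pics/b2.png',B);print(env.observe()['position'],A.shape,B.shape)
E
```

```text
time_s: 1.45
position: [0.3451, -0.0038, 0.3544]
tool_rot: [[0.909, 0.416, 0.002], [0.416, -0.909, 0.001], [0.002, -0.0, -1.0]]
ft_force: [0.1, -1.1, 0.9]
grip_width: 0.0855
gripper_force: 0.0
[ 0.3461 -0.0105  0.3537] (429, 594, 3) (540, 780, 3)
```

View pics/a2.png

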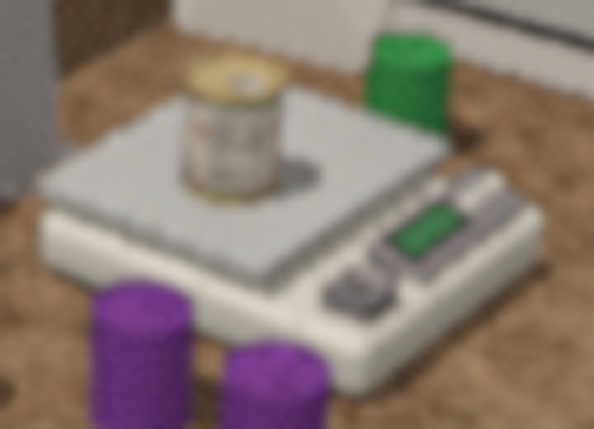

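View pics/b2.png

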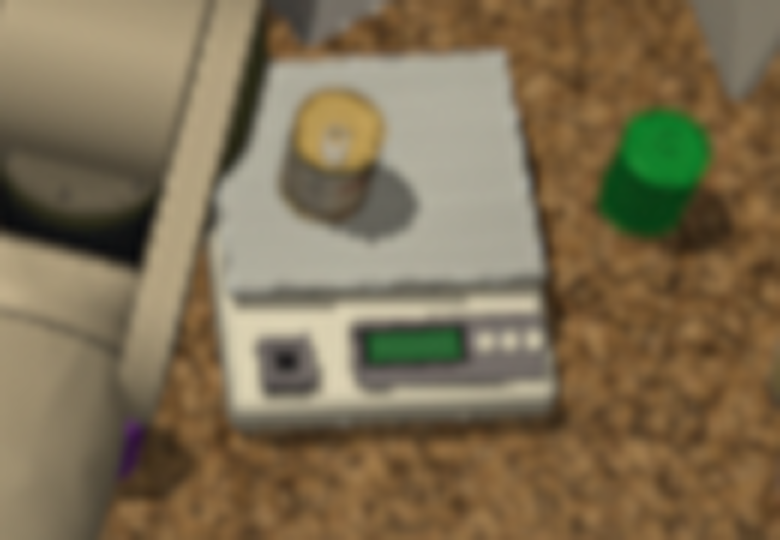

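The tin's lid is at crop-A (238,77) and crop-B (341,130). The collar hole is at crop-B (286,360) and about (358,286) in crop-A. The platter corners are visible in both crops.

```bash
cat >> h.py <<'E'
def A(x,y): return np.array([265+(x+.5)/6.6-.5,135+(y+.5)/6.6-.5])
def B(x,y): return np.array([270+(x+.5)/6-.5,165+(y+.5)/6-.5])
E
python3 - <<'E'
from h import *
print('tin',tri(A(238,77),B(341,130)),onz('scene',A(238,77),.138),onz('top',B(341,130),.138))
print('collar',tri(A(358,286),B(286,360)),onz('scene',A(358,286),.06),onz('top',B(286,360),.06))
for nm,a,b in [('FL',(265,272),(237,290)),('FR',(452,150),(545,277))]:
    print(nm,tri(A(*a),B(*b)))
bl=[onz('top',B(*p),.066) for p in [(268,65),(505,52),(545,277),(237,290)]]
print('platter',np.array(bl)); 
sl=[onz('top',B(*p),.044) for p in [(237,412),(553,405)]]; print('deck front edge',np.array(sl))
# masks: green display, purple lids, red lid, dark hole
t=cv2.imread('pics/top2.png');s=cv2.imread('pics/scene2.png');t1=cv2.imread('pics/top1.png')
H=cv2.cvtColor(t,cv2.COLOR_BGR2HSV)
g=t.astype(int).sum(2)[218:234,310:326]; print(g)
E
```

```text
tin (array([ 0.582 , -0.2246,  0.1341]), np.float64(0.0009435746204517398)) [ 0.5772 -0.2176  0.138 ] [ 0.5804 -0.2236  0.138 ]
collar (array([ 0.4701, -0.1817,  0.0567]), np.float64(0.0001461027705785953)) [ 0.4676 -0.1768  0.06  ] [ 0.4686 -0.181   0.06  ]
FL (array([ 0.5173, -0.1592,  0.0596]), np.float64(0.0017703975165939713))
FR (array([ 0.5061, -0.3483,  0.0605]), np.float64(0.003681383218920198))
platter [[ 0.6709 -0.2024  0.066 ]
 [ 0.6656 -0.3542  0.066 ]
 [ 0.5055 -0.3465  0.066 ]
 [ 0.5152 -0.1579  0.066 ]]
deck front edge [[ 0.4445 -0.149   0.044 ]
 [ 0.4303 -0.34    0.044 ]]
[[606 606 604 606 604 606 607 607 606 606 603 601 603 603 601 601]
 [606 606 603 596 594 594 596 596 595 589 578 581 598 603 599 601]
 [604 603 585 553 536 530 528 527 525 517 501 523 580 601 601 601]
 [602 592 538 457 417 400 396 396 394 386 390 452 554 596 601 601]
 [602 576 483 368 317 296 284 281 281 293 323 397 512 586 601 602]
 [601 570 461 336 287 249 214 201 211 248 302 358 459 565 600 603]
 [604 585 494 361 291 234 157 122 138 211 293 339 429 550 599 603]
 [603 599 532 387 298 242 149  96 114 199 289 334 402 514 585 601]
 [602 605 544 397 304 264 200 168 180 232 298 326 360 459 565 603]
 [599 605 548 404 313 288 263 254 259 279 302 309 327 430 557 603]
 [598 603 553 413 301 274 268 266 270 273 269 265 301 423 557 603]
 [596 602 560 431 287 227 224 225 228 228 224 241 308 434 558 602]
 [591 602 572 474 342 277 275 280 285 281 287 324 397 480 558 588]
 [574 582 571 520 441 404 401 403 403 401 402 433 485 519 540 546]
 [525 530 526 510 482 468 465 461 458 453 451 460 477 480 478 473]
 [439 443 441 435 427 421 418 413 406 403 400 395 392 389 382 377]]
```

```bash
python3 - <<'E'
from h import *
a=lambda x,y:(170+(x+.5)/4.4-.5,130+(y+.5)/4.4-.5); b=lambda x,y:(160+(x+.5)/3.3-.5,150+(y+.5)/3.3-.5)
for n,p,q in [('sticktop',(280,268),(166,172)),('onion',(385,383),(256,235)),('tomato',(118,385),(135,130)),('spice lid',(350,188),(337,100)),('purp1',(512,225),(417,188)),('purp2',(601,266),(420,260)),('sk mid',(213,338),(124,175)),('sk far',(138,355),(82,165))]:
    print(n,*tri(a(*p),b(*q)))
print('stick exit',onz('scene',a(287,388),.072))
print('pumpkin',onz('scene',a(700,440),.06),onz('scene',a(640,470),.04))
print(go((.579,-.221,.2)))
E
```

```text
sticktop [0.5414 0.1959 0.1692] 0.0013470991366291234
onion [0.5277 0.1054 0.0261] 0.000564166436168981
tomato [0.6738 0.2341 0.0326] 0.0017142525255066249
spice lid [0.6477 0.0014 0.1025] 0.0036018531202562077
purp1 [ 0.5455 -0.0777  0.0683] 0.0045634621827239635
purp2 [ 0.4568 -0.069   0.0693] 0.006111631553027106
sk mid [0.5622 0.2422 0.1301] 0.0026132026308483005
sk far [0.5808 0.2879 0.1326] 0.00374743612865538
stick exit [0.5389 0.1977 0.072 ]
pumpkin [0.2942 0.0591 0.06  ] [0.3208 0.089  0.04  ]
[3.1844 7.1741 3.8379]
```

```bash
python3 -m jog '[{"linear":[0.3,0.7,0.35],"roll":0},{"linear":[0.3,0.7,0.35],"roll":0},{"linear":[0.3,0.7,0.35],"roll":0},{"linear":[0.3,0.7,0.35],"roll":0},{"linear":[0.3,0.7,0.35],"roll":0},{"linear":[0.3,0.7,0.35],"roll":0},{"linear":[0.3,0.7,0.35],"roll":0},{"linear":[0.3,0.7,0.35],"roll":0},{"linear":[0.3,0.7,0.35],"roll":0},{"linear":[0.3,0.7,0.35],"roll":0},{"linear":[0.18,0.17,0.34],"roll":0},{"linear":[0,0,0],"roll":0}]' 1 40; python3 - <<'E'
from h import *
s=env.observe();print(s['position'],go((.579,-.221,.1)))
E
```

```text
time_s: 2.85
position: [0.5791, -0.2212, 0.1959]
tool_rot: [[0.914, 0.406, -0.005], [0.406, -0.914, 0.003], [-0.004, -0.005, -1.0]]
ft_force: [-0.6, 0.3, -0.8]
grip_width: 0.0854
gripper_force: 0.0
[ 0.5791 -0.2212  0.1959] [0.0068 0.0076 2.3963]
```

```bash
python3 -m jog '[{"linear":[0,0,0.5],"roll":0},{"linear":[0,0,0.6],"roll":0},{"linear":[0,0,0.6],"roll":0},{"linear":[0,0,0.5],"roll":0},{"linear":[0,0,0.2],"roll":0},{"linear":[0,0,0],"roll":0}]' 1 40 && python3 -m jog '[{"linear":[0,0,0],"roll":0},{"linear":[0,0,0],"roll":0},{"linear":[0,0,0],"roll":0},{"linear":[0,0,0],"roll":0},{"linear":[0,0,0],"roll":0},{"linear":[0,0,0],"roll":0},{"linear":[0,0,0],"roll":0},{"linear":[0,0,0],"roll":0}]' -1 40
```

```text
time_s: 3.35
position: [0.5782, -0.2191, 0.1033]
tool_rot: [[0.913, 0.408, -0.003], [0.408, -0.913, 0.002], [-0.002, -0.002, -1.0]]
ft_force: [0.1, 0.0, 0.9]
grip_width: 0.0854
gripper_force: 0.0
time_s: 4.02
position: [0.5795, -0.2193, 0.1046]
tool_rot: [[0.913, 0.409, 0.001], [0.409, -0.913, -0.0], [0.0, 0.001, -1.0]]
ft_force: [-0.5, 0.0, 3.4]
grip_width: 0.0003
gripper_force: 1.7
```

```bash
python3 - <<'E'
from h import *
out=[]
for n in("scene","top"):
    im=optics.get_image(n)[:,:,::-1]; cv2.imwrite(f"pics/{n}3.png",im); out.append(im)
a=out[0][115:215,255:375]; b=out[1][150:250,270:390]
C=np.vstack([cv2.resize(x,(360*6//5,300*6//5-60),interpolation=cv2.INTER_CUBIC) for x in (a,b)])
C=np.hstack([cv2.resize(x,(396,330),interpolation=cv2.INTER_CUBIC) for x in (a,b)])
cv2.imwrite('pics/c3.png',C);p=env.observe()['position'];print(p,proj('scene',p),proj('top',p))
E
```

```text
[ 0.5795 -0.2193  0.1046] [299.9068 153.8805] [324.0739 191.045 ]
```

View pics/c3.png

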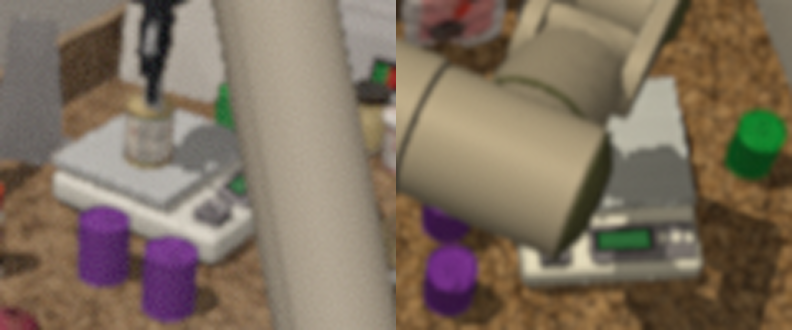

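The fingers closed on nothing, and the tin looks unmoved at scene (300,154). The dark fingertip ends near scene (301,146), while the TCP should project to (300,154). I'll check the tip's pixels numerically before acting.

```bash
python3 - <<'E'
from h import *
s=cv2.imread('pics/scene3.png').astype(int).sum(2);print(s[128:168:1,290:313:2])
s0=cv2.imread('pics/scene2.png').astype(int).sum(2);print('before');print(s0[138:168:2,288:314:2])
p=[.346,-.0105,.3537];print(proj('scene',p),proj('top',p)); 
E
```

```text
[[174 387 501 417 262 381 215  63 206 462 486 489]
 [166 394 500 377 268 378 224  92 274 477 486 492]
 [198 400 499 330 259 337 208  73 328 483 477 490]
 [206 419 498 369 198 243 153 105 357 484 486 485]
 [222 435 501 408 144 164  94 148 400 483 479 484]
 [215 448 503 443 132 114  62 171 444 482 481 490]
 [221 471 505 420 115  84  81 181 442 485 474 490]
 [241 480 492 417 104  89  82 214 462 479 480 477]
 [246 485 483 425 127  75  92 276 475 484 476 480]
 [264 464 482 425 208 123  97 328 474 480 477 480]
 [277 439 465 443 324 114 108 350 481 476 477 476]
 [269 378 439 432 396 131 137 376 477 469 476 473]
 [266 320 349 396 393 133 181 378 490 480 478 477]
 [279 292 317 343 342 120 193 379 471 474 477 475]
 [299 298 320 338 318 126 179 347 438 455 469 472]
 [300 311 344 366 326  96 180 299 345 402 433 447]
 [308 323 373 403 356 128 182 273 293 332 355 410]
 [308 338 389 443 386 159 211 288 281 303 314 323]
 [314 325 415 457 404 242 272 304 267 293 293 299]
 [304 316 405 458 426 321 316 310 282 311 318 299]
 [298 311 363 428 422 364 329 296 283 390 407 347]
 [333 375 342 377 402 361 326
[... 1113 characters left out ...]
 [296 310 336 374 401 426 456 443 430 381 360 359 407]
 [303 309 331 417 462 470 462 473 490 438 365 296 298]
 [303 298 320 369 428 447 428 474 470 390 406 420 363]
 [358 418 454 390 380 369 339 338 330 324 481 533 520]
 [504 535 508 466 456 406 397 397 377 380 495 538 535]
 [534 531 501 438 410 383 401 400 372 370 518 541 532]
 [529 535 486 465 428 377 395 379 354 386 520 539 537]
 [532 532 469 461 448 408 425 415 387 373 455 481 522]
 [531 530 438 422 428 393 415 415 394 346 319 334 385]
 [533 528 430 369 390 374 389 390 364 296 319 326 376]
 [530 532 505 421 369 339 339 317 309 338 402 462 515]
 [537 533 532 521 492 457 464 454 487 521 526 540 539]]
[335.2071 124.1102] [279.1496 225.161 ]
```

```bash
python3 - <<'E'
from h import *
s=cv2.imread('pics/scene2.png').astype(int).sum(2);print(s[100:134:2,316:352:2])
im=cv2.imread('pics/scene2.png')[40:150,270:390]
im3=cv2.imread('pics/scene3.png')[90:180,260:340]
C=np.hstack([cv2.resize(im,(432,396),interpolation=cv2.INTER_CUBIC),cv2.resize(im3,(352,396),interpolation=cv2.INTER_CUBIC)]);cv2.imwrite('pics/d3.png',C)
E
```

```text
[[466 438 418 413 383 380 376 384 338 212  65  77 158 281 430 441 436 436]
 [539 541 553 545 513 484 398 420 412 249  97 109 243 382 444 443 438 427]
 [531 532 532 537 544 528 456 472 441 263 113 116 282 422 443 439 438 434]
 [531 530 529 528 526 515 455 446 405 248  93 113 297 433 448 444 438 439]
 [528 529 528 519 514 496 422 401 395 226 103 126 321 462 475 479 481 473]
 [524 524 518 507 507 477 401 390 371 203 101 154 353 473 488 483 484 490]
 [521 513 508 505 509 477 432 448 372 204 137 188 380 471 470 481 491 489]
 [513 508 508 509 506 477 472 491 426 349 321 327 431 477 471 465 464 466]
 [502 508 507 507 509 451 455 470 472 471 472 475 480 481 476 475 474 470]
 [504 504 505 509 506 439 449 457 459 462 464 474 473 477 478 479 481 481]
 [506 505 507 502 504 441 454 456 454 457 453 449 445 449 454 469 479 484]
 [508 507 505 505 493 435 446 436 441 447 448 447 444 444 444 451 455 458]
 [507 508 505 507 483 438 434 440 442 439 433 436 432 440 451 453 459 457]
 [505 503 503 509 475 438 443 459 465 458 451 443 436 445 450 451 457 460]
 [507 506 500 506 468 437 438 449 460 462 465 461 460 464 449 450 457 454]
 [506 506 505 507 457 441 456 449 455 450 452 452 462 454 447 455 451 451]
 [503 508 510 504 404 357 417 431 438 446 448 460 462 441 445 446 451 452]]
```

View pics/d3.png

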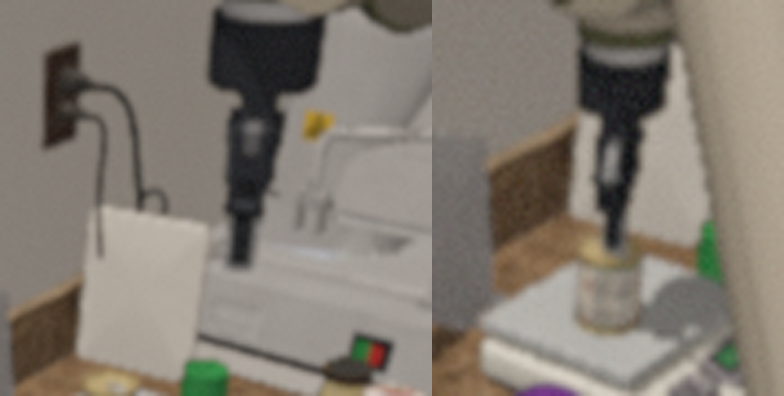

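Both crops show the visible fingertips about 30 mm above where the reported TCP projects. In the right crop the shut tips rest on the lid centre, at scene (301,146). I'll raise the arm and measure this offset before relying on z.

```bash
python3 -m jog '[{"linear":[0,0,-0.5],"roll":0},{"linear":[0,0,-0.5],"roll":0},{"linear":[0,0,-0.5],"roll":0},{"linear":[0,0,-0.5],"roll":0},{"linear":[0,0,0],"roll":0},{"linear":[0,0,0],"roll":0}]'; python3 - <<'E'
from h import *
for n in("scene","top"):
    im=optics.get_image(n)[:,:,::-1]; cv2.imwrite(f"pics/{n}4.png",im)
p=env.observe()['position'];print(p,env.observe()['ft_force'])
for dz in(0,.02,.035): print(proj('scene',p+[0,0,dz]),proj('top',p+[0,0,dz]))
s=cv2.imread('pics/scene4.png').astype(int).sum(2);print(s[118:160:1,292:312:2])
E
```

```text
time_s: 4.62
position: [0.5795, -0.2194, 0.1846]
tool_rot: [[0.913, 0.408, 0.001], [0.408, -0.913, -0.001], [0.001, 0.001, -1.0]]
ft_force: [-0.5, -0.8, -0.3]
grip_width: -0.0001
gripper_force: 0.0
[ 0.5788 -0.219   0.1829] [-0.5919  0.7544 -0.0187]
[301.1476 134.9306] [326.9506 180.4937]
[301.4498 129.864 ] [327.7374 177.6165]
[301.6798 126.0077] [328.3379 175.4202]
[[320 478 506 486 298 110 241 473 502 503]
 [292 482 505 496 313 133 260 488 499 498]
 [296 485 502 495 306 119 266 480 500 497]
 [315 488 498 490 314 104 273 477 512 504]
 [343 489 498 491 317  94 266 473 496 503]
 [357 509 494 466 278 100 265 469 501 506]
 [376 504 500 448 207 108 263 473 491 501]
 [384 498 499 449 241 153 288 470 490 492]
 [375 501 499 463 315 279 361 471 496 495]
 [371 497 490 488 424 401 434 481 485 492]
 [378 497 493 500 477 471 469 486 483 490]
 [395 499 489 500 494 484 486 489 484 489]
 [409 498 495 490 486 486 479 481 486 489]
 [427 501 491 486 482 477 484 483 482 484]
 [432 498 497 476 481 480 483 484 481 484]
 [446 501 485 481 476 476 476 480 481 483]
 [472 494 474 472 479 477 477 479 481 482]
[... 376 characters left out ...]
76 397 438]
 [325 370 394 428 448 433 423 363 344 365]
 [338 389 444 460 464 467 465 388 321 297]
 [325 418 459 468 459 474 489 426 341 282]
 [311 404 457 452 442 465 489 426 342 333]
 [300 366 430 447 425 469 463 382 406 409]
 [382 342 378 399 385 410 395 329 452 496]
 [448 389 379 362 334 329 325 321 471 530]
 [482 443 427 375 356 332 339 356 482 532]
 [502 467 449 399 390 395 375 369 485 533]
 [504 450 433 406 394 416 391 370 502 534]
 [488 434 402 385 402 407 365 364 513 535]
 [486 437 400 368 384 392 355 374 516 537]
 [480 465 416 375 390 383 346 385 521 529]
 [475 468 432 386 402 371 368 383 502 528]
 [462 453 441 401 426 412 384 365 452 479]
 [451 439 435 415 429 418 383 354 369 388]]
```

```bash
python3 -m jog '[{"linear":[0,0,0],"roll":0},{"linear":[0,0,0],"roll":0},{"linear":[0,0,0],"roll":0},{"linear":[0,0,0],"roll":0},{"linear":[0,0,0],"roll":0},{"linear":[0,0,0],"roll":0}]' 1 40; python3 - <<'E'
from h import *
im=optics.get_image("scene")[:,:,::-1]; cv2.imwrite(f"pics/scene5.png",im)
p=env.observe()['position'];print(p, env.observe()['grip_width'])
s=im.astype(int).sum(2);print(s[112:132,288:322:2])
q=np.array([.346,-.0105,.3537])
for dz in(0,.013,.034,.047): print(dz,proj('scene',q+[0,0,dz]),proj('scene',p+[0,0,dz]))
E
```

```text
time_s: 5.22
position: [0.5793, -0.2193, 0.1841]
tool_rot: [[0.913, 0.408, -0.0], [0.408, -0.913, 0.0], [-0.0, -0.0, -1.0]]
ft_force: [-0.3, -1.0, 0.4]
grip_width: 0.0725
gripper_force: 0.0
[ 0.5793 -0.2193  0.1842] 0.07866222414582469
[[374 371 374 478 443 162 353 238  72 197 490 515 517 513 515 510 509]
 [367 370 390 490 446 196 445 277  80 203 484 515 508 515 507 508 499]
 [382 368 380 492 438 196 443 281  90 191 482 511 507 513 504 501 507]
 [368 367 376 489 445 165 376 240  86 190 488 514 505 506 502 504 498]
 [365 361 364 480 436 133 263 174  57 188 473 507 501 504 499 501 501]
 [368 352 354 482 443 156 144 145  83 197 477 507 502 501 501 497 503]
 [376 337 332 480 474 234 101 111 118 219 475 499 501 497 501 498 501]
 [356 288 282 474 489 296  88 130 213 323 486 503 499 496 499 501 499]
 [315 206 301 489 495 330  91 159 301 429 502 505 503 496 496 505 495]
 [235 152 317 492 501 351 112 177 374 491 495 504 499 505 500 500 499]
 [187 133 324 494 497 364 109 187 382 500 495 501 499 503 496 497 501]
 [159 127 358 505 492 372 101 177 370 496 493 500 495 505 506 503 499]
 [166 135 381 509 489 378  89 191 386 492 492 499 503 496 506 505 503]
 [150 139 374 508 493 366  97 230 429 493 490 494 497 502 501 499 501]
 [119 142 376 494 493 358 108 246 460 487 488 491 505 498 501 503 506]
 [167 165 375 497 492 373 165 289 479 490 487 490 495 496 498 498 493]
 [160 162 380 497 492 412 277 311 463 482 480 486 487 500 498 506 505]
 [176 176 390 501 491 457 403 408 470 489 489 491 490 494 500 501 507]
 [180 190 409 497 496 493 463 465 485 483 486 487 489 491 503 500 501]
 [165 209 424 498 497 482 481 484 483 489 469 482 481 490 500 499 500]]
0 [335.2071 124.1102] [301.0912 134.5375]
0.013 [335.7292 119.5376] [301.2868 131.251 ]
0.034 [336.5893 112.0052] [301.6074 125.8656]
0.047 [337.1324 107.2495] [301.8087 122.4835]
```

```bash
python3 -m jog '[{"linear":[0,0,0.6],"roll":0},{"linear":[0,0,0.7],"roll":0},{"linear":[0,0,0.6],"roll":0},{"linear":[0,0,0.5],"roll":0},{"linear":[0,0,0.3],"roll":0},{"linear":[0,0,0.1],"roll":0},{"linear":[0,0,0],"roll":0},{"linear":[0,0,0],"roll":0}]' 1 40 && python3 -m jog '[{"linear":[0,0,0],"roll":0},{"linear":[0,0,0],"roll":0},{"linear":[0,0,0],"roll":0},{"linear":[0,0,0],"roll":0},{"linear":[0,0,0],"roll":0},{"linear":[0,0,0],"roll":0},{"linear":[0,0,0],"roll":0},{"linear":[0,0,0],"roll":0}]' -1 40
```

```text
time_s: 5.93
position: [0.5797, -0.2195, 0.073]
tool_rot: [[0.913, 0.408, 0.001], [0.408, -0.913, -0.001], [0.001, 0.001, -1.0]]
ft_force: [-1.4, 0.5, 1.0]
grip_width: 0.085
gripper_force: 0.0
time_s: 6.6
position: [0.5801, -0.22, 0.0737]
tool_rot: [[0.913, 0.408, 0.003], [0.408, -0.913, -0.002], [0.002, 0.003, -1.0]]
ft_force: [0.6, -1.5, 6.1]
grip_width: 0.0562
gripper_force: 42.3
```

```bash
python3 -m jog '[{"linear":[0,0,-0.3],"roll":0},{"linear":[0,0,-0.6],"roll":0},{"linear":[0,0,-0.6],"roll":0},{"linear":[0,0,-0.5],"roll":0},{"linear":[-0.1,-0.4,0],"roll":0},{"linear":[-0.1,-0.7,0],"roll":0},{"linear":[-0.1,-0.8,0],"roll":0},{"linear":[-0.1,-0.8,0],"roll":0},{"linear":[-0.1,-0.8,0],"roll":0},{"linear":[-0.1,-0.8,0],"roll":0},{"linear":[-0.1,-0.8,0],"roll":0},{"linear":[-0.1,-0.8,0],"roll":0}]' && python3 -m jog '[{"linear":[-0.1,-0.8,0],"roll":0},{"linear":[0,-0.7,0],"roll":0},{"linear":[0,-0.4,0],"roll":0},{"linear":[0,0,0],"roll":0},{"linear":[0,0,0.5],"roll":0},{"linear":[0,0,0.7],"roll":0},{"linear":[0,0,0.7],"roll":0},{"linear":[0,0,0.7],"roll":0},{"linear":[0,0,0.5],"roll":0},{"linear":[0,0,0.3],"roll":0},{"linear":[0,0,0],"roll":0},{"linear":[0,0,0],"roll":0}]'
```

```text
time_s: 7.6
position: [0.4524, -0.0156, 0.1522]
tool_rot: [[0.913, 0.408, -0.0], [0.408, -0.913, 0.0], [-0.0, -0.0, -1.0]]
ft_force: [0.6, 0.5, -1.5]
grip_width: 0.0561
gripper_force: 43.2
time_s: 8.6
position: [0.4192, 0.0504, 0.0162]
tool_rot: [[0.913, 0.408, -0.001], [0.408, -0.913, 0.0], [-0.001, -0.0, -1.0]]
ft_force: [0.3, 0.3, -1.5]
grip_width: 0.0563
gripper_force: 43.3
```

```bash
python3 -m jog '[{"linear":[0,0,0.1],"roll":0},{"linear":[0,0,0.06],"roll":0},{"linear":[0,0,0],"roll":0},{"linear":[0,0,0],"roll":0}]'; python3 -m jog '[{"linear":[0,0,0.03],"roll":0},{"linear":[0,0,0],"roll":0},{"linear":[0,0,0],"roll":0}]'
```

```text
time_s: 8.93
position: [0.4192, 0.0508, 0.0102]
tool_rot: [[0.913, 0.409, 0.001], [0.409, -0.913, -0.0], [0.001, 0.0, -1.0]]
ft_force: [0.4, -0.3, -1.4]
grip_width: 0.0565
gripper_force: 43.3
time_s: 9.18
position: [0.419, 0.0508, 0.0087]
tool_rot: [[0.913, 0.409, 0.0], [0.409, -0.913, -0.0], [0.0, 0.0, -1.0]]
ft_force: [0.3, -0.3, -2.5]
grip_width: 0.0561
gripper_force: 43.3
```

```bash
python3 -m jog '[{"linear":[0,0,0.04],"roll":0},{"linear":[0,0,0],"roll":0},{"linear":[0,0,0],"roll":0}]'; python3 -m jog '[{"linear":[0,0,0.04],"roll":0},{"linear":[0,0,0],"roll":0},{"linear":[0,0,0],"roll":0}]'
```

```text
time_s: 9.43
position: [0.4192, 0.0508, 0.0076]
tool_rot: [[0.913, 0.409, 0.001], [0.409, -0.913, -0.0], [0.001, 0.001, -1.0]]
ft_force: [-1.7, 1.2, 9.6]
grip_width: 0.0562
gripper_force: 44.3
time_s: 9.68
position: [0.4193, 0.0508, 0.0075]
tool_rot: [[0.913, 0.409, 0.002], [0.409, -0.913, -0.0], [0.002, 0.001, -1.0]]
ft_force: [-10.0, -0.0, 35.6]
grip_width: 0.0559
gripper_force: 47.0
```

```bash
python3 -m jog '[{"linear":[0,0,-0.06],"roll":0},{"linear":[0,0,0],"roll":0}]'; python3 -m jog '[{"linear":[0,0,0],"roll":0},{"linear":[0,0,0],"roll":0},{"linear":[0,0,0],"roll":0},{"linear":[0,0,0],"roll":0},{"linear":[0,0,0],"roll":0},{"linear":[0,0,0],"roll":0},{"linear":[0,0,0],"roll":0}]' 1 40;python3 -m jog '[{"linear":[0,0,-0.4],"roll":0},{"linear":[0,0,-0.9],"roll":0},{"linear":[0,0,-0.9],"roll":-1},{"linear":[0,0,-0.9],"roll":-1},{"linear":[0,0,-0.9],"roll":-1},{"linear":[0,0,-0.5],"roll":-1},{"linear":[0,0,0],"roll":-1},{"linear":[0,0,0],"roll":-1},{"linear":[0,0,0],"roll":-1},{"linear":[0,0,0],"roll":-1},{"linear":[0,0,0],"roll":-0.5},{"linear":[0,0,0],"roll":0}]'; python3 - <<'E'
from h import *
out=[]
for n in("scene","top"):
    im=np.mean([optics.get_image(n)[:,:,::-1].astype(float) for _ in range(3)],0).astype(np.uint8); cv2.imwrite(f"pics/{n}6.png",im);out.append(im)
a=out[0][180:250,185:305]; b=out[1][190:240,170:290]
C=np.vstack([cv2.resize(x,None,fx=5,fy=5,interpolation=cv2.INTER_CUBIC) for x in (a,b)]);print(C.shape)
cv2.imwrite('pics/c6.png',C)
E
```

```text
time_s: 9.85
position: [0.4193, 0.0508, 0.0083]
tool_rot: [[0.913, 0.409, 0.001], [0.409, -0.913, -0.0], [0.001, 0.001, -1.0]]
ft_force: [0.3, 0.3, -1.3]
grip_width: 0.056
gripper_force: 43.5
time_s: 10.43
position: [0.419, 0.0508, 0.0078]
tool_rot: [[0.913, 0.408, -0.0], [0.408, -0.913, 0.0], [-0.0, -0.0, -1.0]]
ft_force: [-0.5, 0.3, -0.1]
grip_width: 0.0856
gripper_force: 0.0
time_s: 11.43
position: [0.4188, 0.0508, 0.1877]
tool_rot: [[0.396, 0.918, -0.0], [0.918, -0.396, 0.0], [-0.0, -0.0, -1.0]]
ft_force: [0.3, 0.0, 0.1]
grip_width: 0.0855
gripper_force: 0.0
(600, 600, 3)
```

View pics/c6.png

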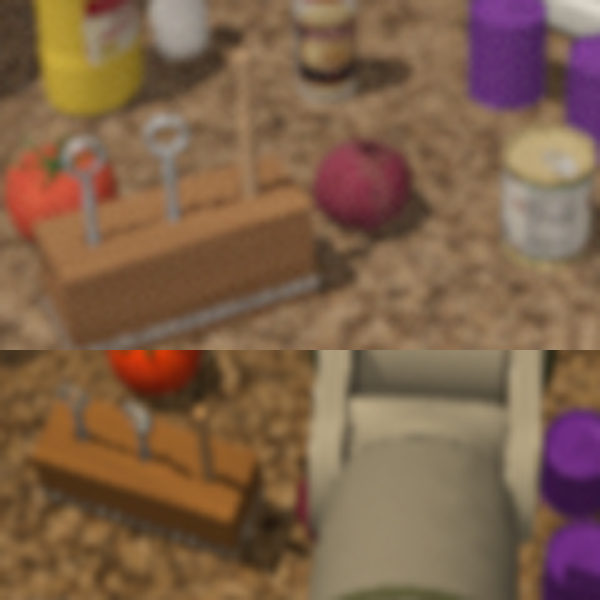

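The tin stands upright on the counter at crop (547,195). The stick's top is at crop scene (241,52) and crop top (200,62). It leaves the bore at scene (250,197) and top (209,128).

```bash
cat >> h.py <<'E'
def S6(x,y): return np.array([185+(x+.5)/5-.5,180+(y+.5)/5-.5])
def T6(x,y): return np.array([170+(x+.5)/5-.5,190+(y+.5)/5-.5])
E
python3 - <<'E'
from h import *
print('top',tri(S6(241,52),T6(200,62)),onz('scene',S6(241,52),.172),onz('top',T6(200,62),.172))
print('exit',tri(S6(250,197),T6(209,128)),onz('scene',S6(250,197),.072),onz('top',T6(209,128),.072))
print('tinlid',onz('scene',S6(548,158),.072))
print(go((.54,.197,.2)),env.observe()['q'])
E
```

```text
top (array([0.5404, 0.1975, 0.1716]), np.float64(0.000645394422255668)) [0.5404 0.1978 0.172 ] [0.5399 0.1973 0.172 ]
exit (array([0.5403, 0.1979, 0.067 ]), np.float64(0.000466766210042395)) [0.5355 0.2026 0.072 ] [0.5381 0.1978 0.072 ]
tinlid [0.4161 0.0596 0.072 ]
[ 4.5568  1.3227 -0.3052] [-9.2512  9.4098 93.932   0.0001 76.6645 14.1843]
```

```bash
python3 -m jog '[{"linear":[0.8,0.2,0],"roll":0},{"linear":[0.9,0.3,0],"roll":0},{"linear":[0.9,0.3,0],"roll":0},{"linear":[0.9,0.3,0],"roll":0},{"linear":[0.7,0.2,0],"roll":0},{"linear":[0.35,0.02,0],"roll":0},{"linear":[0,0,0],"roll":0},{"linear":[0,0,0],"roll":0}]'; python3 - <<'E'
from h import *
out=[]
for n in("scene","top"):
    im=np.mean([optics.get_image(n)[:,:,::-1].astype(float) for _ in range(3)],0).astype(np.uint8); cv2.imwrite(f"pics/{n}7.png",im);out.append(im)
p=env.observe()['position'];print(p,go((.540,.1975,p[2])));R=env.observe()['tool_rot']
for sg in(1,-1): print('expected pad tips',[proj(n,p+R[:,1]*.045*sg+[0,0,.045]) for n in('scene','top')])
a=out[0][110:220,190:310]; b=out[1][170:270,180:300]
C=np.hstack([cv2.resize(x,(396,363),interpolation=cv2.INTER_CUBIC) for x in (a,b[:110])])
C=np.hstack([cv2.resize(a,None,fx=3.3,fy=3.3,interpolation=cv2.INTER_CUBIC),cv2.copyMakeBorder(cv2.resize(b,None,fx=3.3,fy=3.3,interpolation=cv2.INTER_CUBIC),0,33,0,0,cv2.BORDER_CONSTANT)])
cv2.imwrite('pics/c7.png',C);print(C.shape)
E
```

```text
time_s: 12.4
position: [0.5395, 0.1971, 0.1873]
tool_rot: [[0.396, 0.918, -0.001], [0.918, -0.396, -0.0], [-0.001, -0.001, -1.0]]
ft_force: [-0.7, -0.3, 1.0]
grip_width: 0.0855
gripper_force: 0.0
[0.5395 0.1962 0.1882] [ 0.0344 -0.0016  0.    ]
expected pad tips [array([225.8821, 164.564 ]), array([213.2216, 182.5131])]
expected pad tips [array([239.2541, 178.8292]), array([203.996 , 204.9863])]
(363, 792, 3)
```

View pics/c7.png

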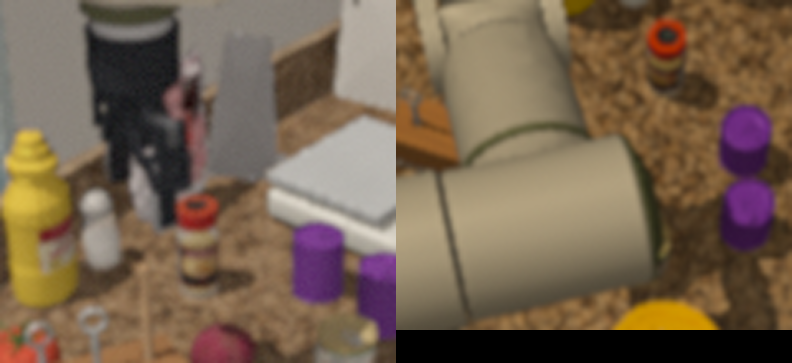

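This crop shows the stick's top at (145,265) between the open fingertips, at about (117,180) and (175,225). Both match the projections, so xy agrees and the tips sit about 34 mm above the reported z when shut. I'll descend and grip.

```bash
python3 -m jog '[{"linear":[0.03,0,0.5],"roll":0},{"linear":[0,0,0.6],"roll":0},{"linear":[0,0,0.6],"roll":0},{"linear":[0,0,0.5],"roll":0},{"linear":[0,0,0.4],"roll":0},{"linear":[0,0,0.2],"roll":0},{"linear":[0,0,0],"roll":0},{"linear":[0,0,0],"roll":0}]' 1 60 && python3 -m jog '[{"linear":[0,0,0],"roll":0},{"linear":[0,0,0],"roll":0},{"linear":[0,0,0],"roll":0},{"linear":[0,0,0],"roll":0},{"linear":[0,0,0],"roll":0},{"linear":[0,0,0],"roll":0},{"linear":[0,0,0],"roll":0},{"linear":[0,0,0],"roll":0},{"linear":[0,0,0],"roll":0},{"linear":[0,0,0],"roll":0}]' -1 60
```

```text
time_s: 13.37
position: [0.5405, 0.1978, 0.0764]
tool_rot: [[0.397, 0.918, 0.001], [0.918, -0.397, 0.0], [0.0, 0.0, -1.0]]
ft_force: [-0.2, -0.3, 0.5]
grip_width: 0.0855
gripper_force: 0.0
time_s: 14.2
position: [0.5403, 0.198, 0.0761]
tool_rot: [[0.397, 0.918, 0.001], [0.918, -0.397, 0.0], [0.0, 0.0, -1.0]]
ft_force: [-0.7, 0.5, 3.7]
grip_width: 0.0073
gripper_force: 58.4
```

```bash
python3 -m jog '[{"linear":[0,0,-0.2],"roll":0},{"linear":[0,0,-0.4],"roll":0},{"linear":[0,0,-0.5],"roll":0},{"linear":[0,0,-0.5],"roll":0},{"linear":[0,0,-0.5],"roll":0},{"linear":[0,0,-0.4],"roll":0},{"linear":[0,0,-0.2],"roll":0},{"linear":[0,0,0],"roll":0},{"linear":[0,0,0],"roll":0},{"linear":[0,0,0],"roll":0}]'; python3 - <<'E'
from h import *
for n in("scene","top"):
    im=np.mean([optics.get_image(n)[:,:,::-1].astype(float) for _ in range(2)],0).astype(np.uint8); cv2.imwrite(f"pics/{n}8.png",im)
p=env.observe()['position'];print(p)
im=cv2.imread('pics/scene8.png').astype(int);old=cv2.imread('pics/scene7.png').astype(int)
# gripped stick: expected end at z = .012+lift
e=np.array([p[0],p[1],.012+p[2]-.0761]);print('exp end',e,proj('scene',e),'exp old top',proj('scene',[.54,.1975,.172]))
u,v=proj('scene',e).astype(int)
print(im[v-24:v+10:1,u-7:u+8].sum(2))
E
```

```text
time_s: 15.03
position: [0.5396, 0.1979, 0.1826]
tool_rot: [[0.397, 0.918, -0.002], [0.918, -0.397, -0.0], [-0.001, -0.002, -1.0]]
ft_force: [-0.5, -0.2, -0.2]
grip_width: 0.0072
gripper_force: 58.7
[0.5399 0.1979 0.183 ]
exp end [0.5399 0.1979 0.1189] [233.7907 205.0942] exp old top [232.9896 189.9977]
[[332 305 317 313 309 329 368 347 305 303 294 288 310 321 333]
 [349 331 336 335 334 361 380 361 318 292 292 290 307 326 321]
 [356 339 325 327 335 362 396 362 310 279 284 303 327 343 326]
 [351 315 293 288 307 342 372 355 297 265 269 290 325 329 321]
 [321 273 228 212 226 293 353 355 301 273 269 284 295 292 294]
 [301 229 172 163 183 261 342 354 310 282 289 274 261 261 273]
 [293 221 182 148 164 246 322 352 322 303 301 278 253 267 298]
 [279 205 192 171 189 240 314 347 327 320 324 293 279 289 322]
 [255 193 184 202 220 269 324 351 329 336 355 336 313 321 342]
 [189 174 171 200 267 305 345 365 333 336 361 354 348 346 356]
 [160 154 159 201 273 313 354 359 335 325 344 357 360 363 355]
 [165 150 166 192 264 310 354 365 336 314 322 343 348 350 345]
 [168 183 192 218 270 306 346 363 341 3
[... 647 characters left out ...]
4 249]
 [319 330 328 338 338 334 339 351 355 315 292 300 292 255 220]
 [298 309 304 318 332 327 322 342 347 311 282 269 265 245 231]
 [288 289 284 281 280 286 295 321 337 321 290 263 266 265 258]
 [311 309 283 272 261 267 283 305 314 306 296 293 283 279 282]
 [313 306 297 285 275 295 302 302 314 309 306 323 324 307 313]
 [318 314 312 305 311 316 316 311 318 310 332 344 349 338 329]
 [329 324 339 347 337 345 344 332 324 329 342 348 349 347 336]
 [336 332 348 351 346 352 365 361 352 348 349 352 345 334 335]
 [337 334 330 336 330 343 355 358 360 355 341 338 342 331 339]
 [330 327 317 321 326 331 342 342 347 338 336 338 326 334 334]
 [338 329 334 339 338 338 342 337 340 342 329 334 324 332 335]]
```

```bash
python3 - <<'E'
from h import *
yaw=np.radians(-2.9); X=np.array([np.cos(yaw),np.sin(yaw),0]);Y=np.array([-np.sin(yaw),np.cos(yaw),0])
def hull(n,m):
    pts=np.array([proj(n,np.array(m)+X*a*.016+Y*b*.016-[0,0,c]) for a in(-1,1) for b in(-1,1) for c in(0,.017)],np.float32)
    h=cv2.convexHull(pts); M=cv2.moments(h); return np.array([M['m10'],M['m01']])/M['m00'],M['m00']
for n,f in(('scene','pics/scene2.png'),('top','pics/top2.png')):
    im=cv2.imread(f).astype(int).sum(2); m=np.array([.468,-.179,.06])
    c,a=hull(n,m);u,v=np.round(proj(n,m)).astype(int)
    W=11; sub=im[v-W:v+W+1,u-W:u+W+1]; bg=600 if n=='top' else 600
    for th in(400,440,480):
        k,l,st,ce=cv2.connectedComponentsWithStats((sub<th).astype(np.uint8)); i=l[W,W]
        cc=ce[i]+[u-W,v-W]
        # shift mouth in plane to bring hull centroid onto blob centroid
        J=np.array([(hull(n,m+d)[0]-c)/.005 for d in([.005,0,0],[0,.005,0])]).T
        print(n,th,cc,'area',st[i,4],a,'bbox',st[i,:4]+[u-W,v-W,0,0],'mouth',m[:2]+np.linalg.solve(J,cc-c))
    if n=='scene': print(sub)
# hole dark centroid, top
E
```

```text
scene 400 [323.3139 175.2847] area 137 89.730500649428 bbox [314 167  17  17] mouth [ 0.4709 -0.2152]
scene 440 [323.1375 175.4125] area 160 89.730500649428 bbox [314 167  17  17] mouth [ 0.4709 -0.214 ]
scene 480 [320.4297 174.2656] area 256 89.730500649428 bbox [308 167  23  18] mouth [ 0.4828 -0.2149]
[[541 538 541 540 544 541 536 519 489 447 393 355 355 364 390 432 460 448
  428 384 318 263 249]
 [536 538 541 542 539 531 507 467 417 375 357 359 382 407 432 464 467 417
  352 284 254 250 257]
 [538 539 543 533 518 492 447 393 359 355 363 393 444 465 454 440 395 326
  266 251 247 260 267]
 [539 537 532 508 468 411 369 353 356 371 399 451 494 494 435 358 285 246
  247 256 260 260 246]
 [535 521 490 447 401 351 338 356 391 424 465 499 501 467 394 301 240 229
  246 256 263 247 229]
 [513 469 413 371 352 346 359 397 455 507 538 536 482 414 381 338 290 243
  239 242 241 244 264]
 [453 398 355 342 357 385 415 468 527 569 577 547 458 372 369 377 353 300
  254 234 234 271 320]
 [373 352 353 359 396 461 505 541 563 558 550 524 456 367 338 357 363 349
  320 279 277 319 359]
 [343 358 385 415 
[... 1042 characters left out ...]
8 351]
 [430 452 477 515 550 584 605 621 625 630 624 606 573 541 505 468 432 401
  385 377 363 335 303]
 [364 367 376 410 457 506 546 574 598 610 615 593 549 495 441 413 396 381
  374 356 321 277 239]
 [349 330 314 321 360 421 477 516 541 563 568 551 509 447 402 385 379 373
  354 317 261 229 212]
 [332 325 307 291 311 344 408 469 499 510 513 495 456 414 388 378 362 335
  296 244 216 195 217]]
top 400 [317.5287 225.7126] area 87 93.85994972917251 bbox [313 221  10  10] mouth [ 0.4679 -0.1829]
top 440 [317.6154 226.0865] area 104 93.85994972917251 bbox [313 221  11  11] mouth [ 0.4664 -0.183 ]
top 480 [315.9565 229.2609] area 253 93.85994972917251 bbox [306 214  23  23] mouth [ 0.4544 -0.1749]
```

```bash
python3 -m jog '[{"linear":[-0.3,0,0],"roll":0},{"linear":[-0.7,0.1,0],"roll":0},{"linear":[-0.9,0.1,0],"roll":0},{"linear":[-0.9,0.1,0],"roll":0},{"linear":[-0.9,0.2,0],"roll":0},{"linear":[-0.9,0.2,0],"roll":0},{"linear":[-0.9,0.2,0],"roll":0},{"linear":[-0.9,0.2,0],"roll":0},{"linear":[-0.9,0.2,0],"roll":0},{"linear":[-0.9,0.2,0],"roll":0},{"linear":[-0.6,0.2,0],"roll":0},{"linear":[-0.4,0.1,0],"roll":0}]'; python3 -c "
from h import *
print(go((.468,-.179,.155)))"
```

```text
time_s: 16.23
position: [0.459, -0.1713, 0.1837]
tool_rot: [[0.399, 0.917, -0.0], [0.917, -0.399, -0.0], [-0.001, -0.0, -1.0]]
ft_force: [0.0, -0.2, 0.0]
grip_width: 0.0073
gripper_force: 58.7
[-0.0873  0.2827  0.717 ]
```

```bash
python3 -m jog '[{"linear":[-0.09,0.28,0.3],"roll":0},{"linear":[0,0,0.3],"roll":0},{"linear":[0,0,0],"roll":0},{"linear":[0,0,0],"roll":0},{"linear":[0,0,0],"roll":0}]'; python3 - <<'E'
from h import *
yaw=np.radians(-2.9); X=np.array([np.cos(yaw),np.sin(yaw),0]);Y=np.array([-np.sin(yaw),np.cos(yaw),0])
m=np.array([.468,-.179,.06]);u,v=np.round(proj('scene',m)).astype(int)
bb=lambda m:(lambda P:(P.max(0)+P.min(0))/2)(np.array([proj('scene',m+X*a*.016+Y*b*.016-[0,0,c]) for a in(-1,1) for b in(-1,1) for c in(0,.017)]))
c=bb(m);J=np.array([(bb(m+d)-c)/.005 for d in(np.array([.005,0,0]),np.array([0,.005,0]))]).T
obs=np.array([u-11+11.2,v-11+12.2]);print('scene mouth',m[:2]+np.linalg.solve(J,obs-c),c,obs, np.linalg.inv(J)*1000)
for n in("scene","top"):
    im=np.mean([optics.get_image(n)[:,:,::-1].astype(float) for _ in range(3)],0).astype(np.uint8); cv2.imwrite(f"pics/{n}9.png",im)
p=env.observe()['position'];e=np.array([p[0],p[1],p[2]-.0641]);print(p,'end',e,proj('scene',e),proj('scene',e+[0,0,.03]),proj('top',e))
im=cv2.imread('pics/scene9.png').astype(int).sum(2);u,v=np.round(proj('scene',e)).astype(int);print(u,v);print(im[v-14:v+16,u-9:u+10])
im=cv2.imread('pics/top9.png').astype(int).sum(2);print('top');print(im[218:232,308:328:2])
E
```

```text
time_s: 16.65
position: [0.4689, -0.176, 0.1604]
tool_rot: [[0.397, 0.918, 0.0], [0.918, -0.397, -0.0], [-0.0, 0.001, -1.0]]
ft_force: [-0.2, 0.3, 0.4]
grip_width: 0.0075
gripper_force: 58.7
scene mouth [ 0.4688 -0.1827] [318.8684 179.6929] [319.2 179.2] [[-2.8707 -3.5812]
 [-2.2088  6.0095]]
[ 0.4691 -0.176   0.1602] end [ 0.4691 -0.176   0.0961] [319.1723 169.211 ] [319.8769 161.7953] [317.0386 220.2885]
319 169
[[534 530 531 532 532 529 535 530 522 493 431 387 432 496 524 513 504 472
  424]
 [536 534 535 535 534 532 530 534 523 493 428 385 435 505 522 529 525 513
  503]
 [533 537 536 537 538 532 532 528 523 491 427 390 439 504 525 524 524 524
  520]
 [541 537 535 539 532 531 530 531 526 491 422 385 444 505 527 525 523 521
  512]
 [538 539 535 533 537 533 533 533 520 476 416 391 453 507 524 527 520 503
  481]
 [535 537 536 533 535 531 535 528 514 472 406 396 465 520 527 517 490 454
  410]
 [536 539 538 534 533 536 533 529 513 467 398 402 471 515 514 473 435 383
  359]
 [533 539 536 534 538 536 535 536 516 459 393 397 458 489 465 418 373 344
  352]
 [537 536 538 535 533 533 535 535 
[... 1655 characters left out ...]
 467
  431]
 [589 617 629 627 621 609 600 581 549 508 476 475 505 527 528 498 456 421
  391]]
top
[[416 408 397 385 372 353 319 360 573 622]
 [424 417 409 399 387 373 344 286 491 621]
 [429 423 418 409 398 388 341 202 420 618]
 [437 430 424 417 410 399 317 163 424 621]
 [443 437 431 425 419 404 281 146 450 624]
 [449 443 437 431 427 390 239 130 443 624]
 [453 447 443 438 433 367 197 117 433 621]
 [458 453 447 445 437 329 163 116 426 621]
 [461 456 454 449 432 286 141 113 411 624]
 [467 460 455 455 411 241 131 110 397 626]
 [472 466 461 459 375 203 129 104 381 617]
 [478 473 468 456 328 170 119 103 337 562]
 [484 478 475 446 280 145 120 105 276 452]
 [487 484 481 424 235 134 119 112 284 373]]
```

```bash
python3 -m jog '[{"linear":[-0.14,0.06,0.2],"roll":0},{"linear":[0,0,0.3],"roll":0},{"linear":[0,0,0.2],"roll":0},{"linear":[0,0,0.1],"roll":0},{"linear":[0,0,0],"roll":0},{"linear":[0,0,0],"roll":0}]'; python3 - <<'E'
from h import *
p=env.observe()['position'];print(p,go((.469,-.182,.1241)))
im=np.mean([optics.get_image('scene')[:,:,::-1].astype(float) for _ in range(3)],0).astype(int).sum(2)
e=np.array([p[0],p[1],p[2]-.0641]);print(proj('scene',e),proj('scene',(.468,-.183,.06)))
print(im[162:190,309:333])
E
```

```text
time_s: 17.45
position: [0.469, -0.1823, 0.1278]
tool_rot: [[0.397, 0.918, -0.0], [0.918, -0.397, 0.0], [0.0, -0.0, -1.0]]
ft_force: [0.3, 0.3, 0.8]
grip_width: 0.0074
gripper_force: 58.7
[ 0.469  -0.1823  0.1278] [ 0.0055 -0.0036  0.0919]
[319.3392 176.3038] [319.6113 177.1813]
[[537 534 536 535 535 534 535 533 533 533 503 442 393 413 468 466 413 372
  341 356 385 432 446 415]
 [533 534 535 534 534 535 535 533 536 528 500 438 383 387 416 393 366 355
  356 380 427 481 487 438]
 [532 533 534 532 534 532 535 538 533 522 484 424 363 349 350 344 360 379
  395 407 442 461 435 391]
 [531 535 537 535 535 536 537 537 533 505 455 397 359 339 352 362 386 425
  447 418 387 362 319 300]
 [532 534 534 535 540 540 538 529 505 459 410 380 353 347 373 400 427 444
  438 379 303 256 235 246]
 [535 531 536 535 536 533 516 486 444 396 374 372 354 369 430 454 444 416
  348 278 240 240 242 246]
 [535 536 538 537 527 505 461 408 371 354 363 369 364 396 454 465 412 334
  260 220 238 255 252 253]
 [536 535 530 517 486 446 387 356 345 353 366 368 361 393 421 399 327 258
  228 232 251 256 252 235]
 [533 531 50
[... 1308 characters left out ...]
07 614 614 601 580 554 529 500 449 390 350 357 410 489 526 524 505
  468 429 403 382 374 355]
 [577 587 612 626 627 618 609 594 581 550 508 478 479 502 528 526 496 455
  422 392 380 370 349 313]
 [526 550 585 606 622 626 626 624 618 598 576 552 538 531 512 482 442 402
  389 376 361 353 313 262]
 [448 477 512 549 578 601 615 624 627 621 602 569 537 496 464 428 406 384
  372 365 332 300 252 219]
 [358 373 406 449 507 545 575 593 610 609 593 546 492 441 406 391 377 372
  356 320 272 242 218 214]
 [327 309 318 360 417 471 508 538 558 565 548 505 439 404 379 379 369 347
  311 261 219 208 220 259]
 [322 300 294 308 341 405 463 497 510 512 494 454 409 380 375 360 331 293
  243 211 203 221 257 300]]
```

```bash
python3 -m jog '[{"linear":[0.05,0.02,0],"roll":0},{"linear":[0,0,0.06],"roll":0},{"linear":[0,0,0.03],"roll":0},{"linear":[0,0,0],"roll":0},{"linear":[0,0,0],"roll":0}]'; python3 -m jog '[{"linear":[0,0,0.04],"roll":0},{"linear":[0,0,0.04],"roll":0},{"linear":[0,0,0],"roll":0},{"linear":[0,0,0],"roll":0}]'
```

```text
time_s: 18.02
position: [0.4705, -0.1806, 0.1241]
tool_rot: [[0.397, 0.918, -0.0], [0.918, -0.397, 0.0], [0.0, -0.0, -1.0]]
ft_force: [-0.1, -0.6, 0.4]
grip_width: 0.0074
gripper_force: 58.7
time_s: 18.35
position: [0.4705, -0.1807, 0.1209]
tool_rot: [[0.397, 0.918, -0.0], [0.918, -0.397, 0.0], [0.0, -0.0, -1.0]]
ft_force: [0.3, 0.7, -0.3]
grip_width: 0.0075
gripper_force: 58.7
```

```bash
python3 -m jog '[{"linear":[0,0,0.04],"roll":0},{"linear":[0,0,0.03],"roll":0},{"linear":[0,0,0],"roll":0},{"linear":[0,0,0],"roll":0}]'; python3 -m jog '[{"linear":[0,0,0.04],"roll":0},{"linear":[0,0,0],"roll":0},{"linear":[0,0,0],"roll":0}]';  python3 -m jog '[{"linear":[0,0,0.04],"roll":0},{"linear":[0,0,0],"roll":0},{"linear":[0,0,0],"roll":0}]'
```

```text
time_s: 18.68
position: [0.4705, -0.1807, 0.1181]
tool_rot: [[0.397, 0.918, -0.0], [0.918, -0.397, 0.0], [0.0, -0.0, -1.0]]
ft_force: [0.1, -0.5, 0.1]
grip_width: 0.0074
gripper_force: 58.7
time_s: 18.93
position: [0.4705, -0.1806, 0.1166]
tool_rot: [[0.397, 0.918, -0.0], [0.918, -0.397, 0.0], [0.0, -0.0, -1.0]]
ft_force: [0.7, -0.2, -0.5]
grip_width: 0.0075
gripper_force: 58.7
time_s: 19.18
position: [0.4706, -0.1807, 0.1151]
tool_rot: [[0.397, 0.918, 0.0], [0.918, -0.397, -0.0], [-0.0, 0.0, -1.0]]
ft_force: [0.3, 0.4, 0.1]
grip_width: 0.0073
gripper_force: 58.8
```

In the hole without contact. The key should start just below this.

```bash
for i in 1 2 3; do python3 -m jog '[{"linear":[0,0,0.04],"roll":0},{"linear":[0,0,0],"roll":0},{"linear":[0,0,0],"roll":0}]' | egrep 'pos|ft|width'; done
```

```text
position: [0.4707, -0.1808, 0.1135]
ft_force: [0.3, 0.9, 2.7]
grip_width: 0.0075
position: [0.4707, -0.1808, 0.1119]
ft_force: [0.9, -0.6, 3.7]
grip_width: 0.0073
position: [0.4707, -0.1808, 0.1103]
ft_force: [0.5, 0.2, 4.8]
grip_width: 0.0075
```

```bash
for i in 1 2; do python3 -m jog '[{"linear":[0,0,0.02],"roll":0},{"linear":[0,0,0],"roll":0},{"linear":[0,0,0],"roll":0}]' | egrep 'pos|ft|width'; done
```

```text
position: [0.4707, -0.1808, 0.1095]
ft_force: [0.4, 0.0, 4.3]
grip_width: 0.0074
position: [0.4707, -0.1808, 0.1089]
ft_force: [-0.5, 0.5, 6.4]
grip_width: 0.0071
```

```bash
python3 -m jog '[{"linear":[0,0,0.015],"roll":0},{"linear":[0,0,0],"roll":0},{"linear":[0,0,0],"roll":0},{"linear":[0,0,0],"roll":0}]' | egrep 'pos|ft|width'
```

```text
position: [0.4709, -0.1809, 0.1088]
ft_force: [-0.6, 0.5, 11.4]
grip_width: 0.0076
```

The force jumped with no further travel, so the key is against its stop at about 11 N. I'll hold, then check that the force is steady and the tin is upright.

```bash
python3 -m jog '[{"linear":[0,0,0],"roll":0},{"linear":[0,0,0],"roll":0},{"linear":[0,0,0],"roll":0},{"linear":[0,0,0],"roll":0},{"linear":[0,0,0],"roll":0},{"linear":[0,0,0],"roll":0},{"linear":[0,0,0],"roll":0},{"linear":[0,0,0],"roll":0},{"linear":[0,0,0],"roll":0}]'; python3 - <<'E'
from h import *
im=optics.get_image('scene')[:,:,::-1].astype(int);o=cv2.imread('pics/scene6.png').astype(int)
print('tin change',abs(im[202:235,282:308]-o[202:235,282:308]).mean(),'block/skewers',abs(im[200:250,188:230]-o[200:250,188:230]).mean())
s=env.observe();print(s['ft_force'],s['position'])
E
```

```text
time_s: 21.52
position: [0.4708, -0.1809, 0.1088]
tool_rot: [[0.397, 0.918, 0.001], [0.918, -0.397, -0.001], [-0.0, 0.001, -1.0]]
ft_force: [-0.7, 0.8, 11.8]
grip_width: 0.0073
gripper_force: 60.0
tin change 3.28010878010878 block/skewers 3.116825396825397
[-0.9518  0.7451 11.6246] [ 0.4708 -0.1809  0.1088]
```

```bash
python3 -c "
from rig import env
print(env.close_job())"
```

```text
the job is handed in; nothing more can be done
None
```

I handed the job in at about 21.5 s with the stick upright in the gripper, holding the key against its stop at about 11.6 N wrist force; the tin stands upright on the counter, the camera check showed no movement of the tin, block or skewers, and no verdict came back.

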